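Seat a well block on the dispenser deck against two dowels and an end stop

ROBOT

A 7-joint arm with a two-finger parallel gripper is mounted at the origin on the work surface. World frame = base frame: x ahead of the robot, y to its left, z up, the work surface at z = 0. Lengths are in mm, angles in rad, forces in N, time in s.
With the tool pointing down it reaches from about 400 to 900 mm from the base axis. Payload 5.6 kg.
Tool frame: the origin (TCP) lies midway between the tips of the shut fingers; the grasp point (between the pads) lies 19 mm behind it; z points along the fingers, y is the line along which they close (so a half turn about z gives the same grasp; the last joint's range is limited). The gripper opens to 92 mm and grips with 3 to 60 N. Pads are 20 mm wide; open, the fingers measure 128 mm over their backs; the gripper's body (75 mm by 189 mm) begins 69 mm behind the grasp point.
Start: joints at [1.287, 0.468, -0.012, 1.603, 0.006, 1.071, -0.056], TCP at [154.969, -631.264, 214.592] pointing down, gripper open.
Joint ranges: [-2.53, 2.53], [-0.31, 2.02], [-1.57, 1.55], [0.28, 2.44], [-1.29, 4.43], [0.15, 1.84], [-2.92, 2.92]. Speed limits (rad/s): [2.57, 2.57, 3.14, 3.14, 3.14, 3.14, 3.14].

INTERFACE

Orientations are given as a rotation vector (axis times angle).
In Python, from cell import robot, grip, kin, viewer gives the robot as it stands. Calls block until the motion is done:
- robot.movep(position, orientation): joint-space move of the TCP to a pose.
- robot.servo_line(position, feed=150, rotation=None): straight line of the TCP; rotation=None keeps the orientation; feed is the mean speed in mm/s.
- robot.goto_joints(angles): joint-space move.
- grip(opening, newtons=None): opening from 0.0 (shut) to 1.0 (fully open); newtons is the grip in N (None keeps the last); returns when the fingers have stopped.
- robot.hold(seconds).
- kin.ik(position, orientation): joint angles nearest the present ones, or None.
- robot.observe(): the state.
- viewer.read_camera(name): name is "side" or "top" or "wrist"; returns the picture (480x640x3 uint8, red, green, blue); there is no depth.
- viewer.camera_info(name): a dict with "camera_matrix" (3x3 intrinsics, pixels), "R" (3x3) and "t" (3): a world point X has camera coordinates R X + t. Camera axes: x right, y down, z forward; pixel columns grow to the right and rows downward; lengths in mm; the calibration is good to about 2 mm. A picture is of the moment at which its call begins: read the wrist's pose just before it. camera_info takes no time and is no camera call; for the wrist camera it gives the pose at the moment of the call.
A pose or a line that the arm cannot do raises robot.IKError and nothing moves.
- robot.job_done(): hands the job in; it is judged then, once.
Trained networks look in the newest picture that a camera, given by its name, has taken for a name from the list of things; names that differ only in an ending like _2 or _b are one class to them, and where a whole thing is asked for, a point or a joint stands for the part that bears it (a point fixed in the world has none). Each returns a list of dicts, best first, with "confidence" (0 to 1); they miss things now and then, are a little off and sometimes report something else, mostly with a low value. They report only what shows in the picture. A call takes as long as a camera call. They do not tell look-alikes from the thing itself.
- viewer.silhouettes(name, camera): "mask" (480x640 bool, what is visible of it).
- viewer.pinpoint(name, camera): "at" ([x, y, z] in mm, in the coordinates of the camera as it stood for that picture, good to about 4 mm: a listed point, or the origin of a listed thing).
The state is a dict: "t": time; "joints": joint angles; "joint_velocities": joint speeds; "joint_torque": joint torques, N m; "tcp_pos": TCP position; "tcp_rot": TCP orientation; "contact_force": force on the tool from outside, world axes, zero at the start; "wrist_torque": the same for the moment, N m; "grip_width": opening from 0.0 (shut) to 1.0 (fully open); "grip_force": force on a finger pad.
Only numpy, scipy, OpenCV 4.12 (cv2) and the standard library are available. Lean on these libraries where they do the work, as an engineer would, in place of code of your own. Each camera call takes 0.05 s, during which the arm holds its last target. There are 200 camera calls.

TASK

Lift the metal well block by its black knob, keeping it level, set it on the dispenser's deck plate, and slide it fully home against both dowels and the end stop. Finish with a firm but gentle press into that corner, a moment long, so that both dowels and the stop carry load at the same time (a few newtons each; never ram any of them with more than 25 N), then let go without shifting it. Leave the flask, dishes and bottle alone.

Things in the scene. Friction and masses are not known exactly. Their poses are not given: they have to be found in the camera images.
- block: Aluminium well block 90 (x) x 130 (y) x 20 mm with round wells on top, 0.24 to 0.36 kg. Origin: centre of its underside, z up. Round black knob, 22 mm diameter, upright on its centre, from 20 to 56 mm above the origin. Starts on the bench beside the deck. Home: long +x face on both dowels, +y face on the end stop, axes along the deck's to within 7 degrees (dowels may be set unequally).
- deck: Fixed deck: aluminium plate 200 (x) x 240 (y) x 15 mm on the bench, with a white housing 45 mm high along its +x edge (x 99 to 145 mm). Origin: centre of the underside, z up, top face at z = 15 mm. Two dowels stand towards +x, the end stop towards +y. With all three at mid-slot the home block's origin is over the deck's.
- dowel_left: Origin: middle of a slot in the deck's top face; x runs along the slot, away from the block. The dowel is clamped up to 5 mm either way along the slot; that setting is not measured, find it by touch. Upright steel dowel, 12 mm diameter, 24 mm high above the deck; slot at (51, 42) mm of the deck's frame, parallel to the deck's x. It locates the block's long +x face.
- dowel_right: Origin: middle of a slot in the deck's top face; x runs along the slot, away from the block. The dowel is clamped up to 5 mm either way along the slot; that setting is not measured, find it by touch. Like the left dowel; slot at (51, -42) mm of the deck's frame.
- end_stop: Origin: middle of a slot in the deck's top face; x runs along the slot, away from the block. The stop is clamped up to 5 mm either way along the slot; that setting is not measured, find it by touch. Steel block 22 mm wide, 24 mm high above the deck, with a round nose (6 mm radius, at mid-slot centred on the origin) towards the block; slot at (0, 71) mm of the deck's frame, its x axis is the deck's +y. It locates the block's +y face.
- dowel_left_feeler (a joint): Travel in m of the thin sprung brass feeler pin of the left dowel: 0 with nothing against it (it then stands 6 mm proud of the locating face, at 10 mm above the deck), 0.006 when the block touches the steel face itself. Weak spring (0.3 N when flush), so it does not locate the block, it only tells how near it is.
- dowel_right_feeler (a joint): Travel in m of the thin sprung brass feeler pin of the right dowel: 0 with nothing against it (it then stands 6 mm proud of the locating face, at 10 mm above the deck), 0.006 when the block touches the steel face itself. Weak spring (0.3 N when flush), so it does not locate the block, it only tells how near it is.
- end_stop_feeler (a joint): Travel in m of the thin sprung brass feeler pin of the end stop: 0 with nothing against it (it then stands 6 mm proud of the locating face, at 10 mm above the deck), 0.006 when the block touches the steel face itself. Weak spring (0.3 N when flush), so it does not locate the block, it only tells how near it is.
- flask: Bystander: glass conical flask, 68 mm diameter, 100 mm high; origin at the centre of its underside.
- dishes: Bystander: stack of clear dishes, 88 mm diameter, 41 mm high; origin at the centre of its underside.
- reagent: Bystander: white bottle, 60 mm diameter, 110 mm high; origin at the centre of its underside.
Things that resemble listed ones, but are neither listed nor needed, are in the scene too. Leave any red or yellow look-alike of the block alone.

How it is judged:
By the outcome, as a careful person would: the job done as asked, in the order asked, and still so for the second after the job is handed in, with the robot touching nothing.
It also fails if it takes over 72 s, if anything falls off the work surface, if the arm or the gripper's body presses on something with over 40 N, if the wrist force passes 120 N, or if a joint passes its speed limit or range.

## Working session

There is one attempt and no reset: what is moved stays moved. The work goes in short steps, each a Python script; the robot and the scene stay as the last script left them, time stands still between calls to the robot, and variables do not carry over. Pictures are saved under pics/ and viewed, at most 14 in all, crops included, and the job is handed in when it is done.

```bash
ls; mkdir -p pics; cat > h.py <<'E'
import numpy as np, cv2
from scipy.spatial.transform import Rotation as R
from cell import robot, grip, kin, viewer
def snap(c,f=None):
    im=viewer.read_camera(c)
    if f: cv2.imwrite('pics/'+f,im[:,:,::-1])
    return im
def w(c,p):
    i=viewer.camera_info(c); return np.array(i['R']).T@(np.array(p)-np.array(i['t']))
def px(c,P):
    i=viewer.camera_info(c); q=i['camera_matrix']@(np.array(i['R'])@P+i['t']); return q[:2]/q[2]
E
python3 - <<'E'
from h import *
o=robot.observe(); print({k:np.round(v,3) for k,v in o.items()})
for c in ('top','side'):
    snap(c,c+'0.png')
    for n in ('block','deck','dowel_left','end_stop','flask','dishes','reagent'):
        for d in viewer.pinpoint(n,c)[:4]: 
            P=w(c,d['at']); print(c,n,round(d['confidence'],2),P.round(1),px(c,P).round())
E
```

```text
pics
{'t': np.float64(0.0), 'joints': array([ 1.287,  0.468, -0.012,  1.604,  0.006,  1.071, -0.056]), 'joint_velocities': array([-0.   , -0.   ,  0.   , -0.001,  0.   , -0.001, -0.   ]), 'joint_torque': array([ 0.0000e+00, -5.2056e+01, -1.2000e-02, -2.4375e+01, -5.7000e-02,
        1.7000e-02,  0.0000e+00]), 'tcp_pos': array([ 154.775, -630.724,  213.675]), 'tcp_rot': array([-3.117e+00, -3.770e-01,  1.000e-03]), 'contact_force': array([ 0.115, -0.162,  0.16 ]), 'wrist_torque': array([ 0.028,  0.001, -0.028]), 'grip_force': np.float64(0.0), 'grip_width': np.float64(1.001)}
top block 0.96 [706.2 337.8   3.1] [187. 193.]
top block 0.8 [ 5.346e+02  1.785e+02 -5.000e-01] [249. 261.]
top block 0.73 [372.2 309.5   2.2] [196. 324.]
top block 0.71 [ 3.582e+02  9.620e+01 -1.000e-01] [280. 330.]
top deck 0.67 [ 536.5 -196.2    0.8] [395. 261.]
top dowel_left 0.63 [ 581.4 -146.9   13.4] [376. 243.]
top end_stop 0.59 [799.2 -28.8  -1.7] [330. 159.]
top end_stop 0.42 [ 521.6 -130.6   19.7] [370. 267.]
top flask 0.63 [553.1 476.    3.2] [131. 253.]
top dishes 0.57 [ 507.  -454.1    1.6] [495. 274.]
top reagent 0.85 [799.8 -31.4   1.6] [331. 159.]
side block 0.85 [361.3  95.6  -2.2] [395. 296.]
side block 0.82 [539.1 181.    2.1] [313. 299.]
side block 0.81 [375.9 307.4  -2.9] [359. 358.]
side block 0.72 [ 541.6 -199.9    1.5] [365. 217.]
side deck 0.68 [ 538.8 -198.5   -0.8] [366. 218.]
side dowel_left 0.62 [ 582.4 -147.7   12.4] [346. 220.]
side end_stop 0.5 [ 523.3 -129.7   12.6] [363. 228.]
side end_stop 0.27 [796.4 -26.    4.8] [260. 229.]
side flask 0.72 [559.3 476.   -3.8] [242. 392.]
side dishes 0.87 [ 5.074e+02 -4.549e+02  4.000e-01] [401. 179.]
side reagent 0.7 [800.  -25.    3.2] [259. 229.]
```

View pics/top0.png

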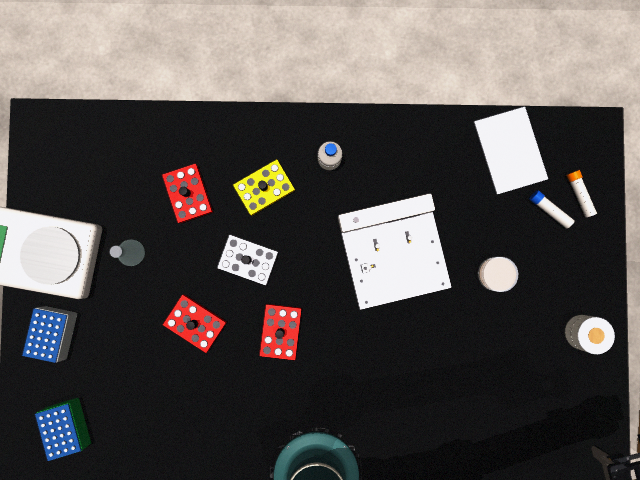

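View pics/side0.png

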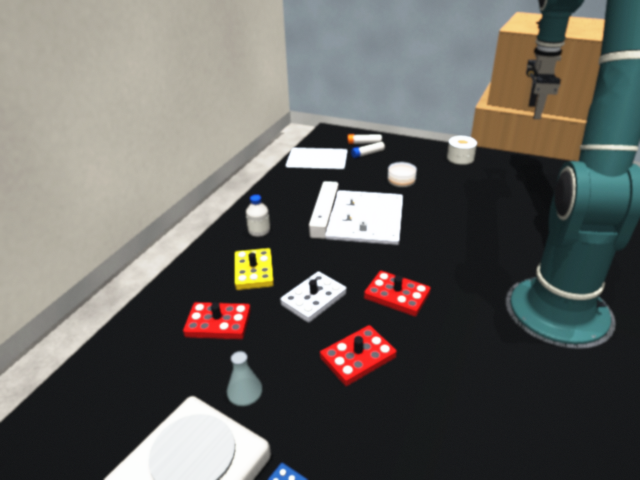

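The silver block is near top-view pixel (247,260) with a yaw of about -19°. The deck is at (395,261) with a yaw of about +12°. The other four blocks are red or yellow decoys. Next I'll look at both from close up with the wrist camera.

```bash
cat >> h.py <<'E'
def ori(deg): return (R.from_euler('z',deg,degrees=True)*R.from_euler('x',180,degrees=True)).as_rotvec()
E
python3 - <<'E'
from h import *
i=viewer.camera_info('wrist'); o=robot.observe()
c=-np.array(i['R']).T@i['t']; print('cam offset in tool',R.from_rotvec(o['tcp_rot']).inv().apply(c-o['tcp_pos']).round(1),'axis',np.array(i['R'])[2].round(3))
for name,p,yaw in (('deck',[500,-210,300],12),('block',[500,180,280],-19)):
    robot.movep(p,ori(yaw)); robot.hold(.3); snap('wrist',f'w_{name}.png'); o=robot.observe(); print(o['t'],o['joints'].round(2),o['tcp_pos'].round(1))
    for n in (('deck','dowel_left','dowel_right','end_stop','dowel_left_feeler','end_stop_feeler') if name=='deck' else ('block',)):
        for d in viewer.pinpoint(n,'wrist')[:3]:
            P=w('wrist',d['at']); print(n,round(d['confidence'],2),P.round(1),px('wrist',P).round())
    for d in viewer.silhouettes(name,'wrist')[:2]:
        r=cv2.minAreaRect(cv2.findNonZero(d['mask'].astype(np.uint8))); b=cv2.boxPoints(r)
        print('rect',round(d['confidence'],2),r)
        i=viewer.camera_info('wrist');K=np.array(i['camera_matrix']);Rm=np.array(i['R']);C=-Rm.T@i['t']
        z=15 if name=='deck' else 20
        for q in b:
            v=Rm.T@np.linalg.inv(K)@[*q,1]; print((C+v*(z-C[2])/v[2]).round(1))
E
```

```text
cam offset in tool [ 8.440e+01 -1.000e-01 -1.701e+02] axis [-0.288 -0.07  -0.955]
3.1333 [ 0.59  0.23 -0.3   1.75  0.07  1.17 -1.09] [ 499.9 -210.3  299.9]
deck 0.97 [ 544.8 -197.6    2.1] [316. 160.]
dowel_left 0.56 [ 580.2 -143.3   16.2] [277. 122.]
dowel_right 0.7 [ 596.8 -220.6   13.5] [344. 122.]
end_stop 0.86 [ 522.5 -131.8   14.8] [260. 168.]Traceback (most recent call last):
  File "<stdin>", line 7, in <module>
ValueError: it knows: block, deck, dishes, dowel_left, dowel_right, end_stop, flask, reagent
```

```bash
cat > look.py <<'E'
from h import *
def edges(name,cam,z):
    for d in viewer.silhouettes(name,cam)[:1]:
        r=cv2.minAreaRect(cv2.findNonZero(d['mask'].astype(np.uint8))); b=cv2.boxPoints(r)
        print('rect',round(d['confidence'],2),r)
        i=viewer.camera_info(cam);K=np.array(i['camera_matrix']);Rm=np.array(i['R']);C=-Rm.T@i['t']
        for q in b:
            v=Rm.T@np.linalg.inv(K)@[*q,1]; print((C+v*(z-C[2])/v[2]).round(1))
def pts(cam,*ns):
    for n in ns:
        for d in viewer.pinpoint(n,cam)[:3]:
            P=w(cam,d['at']); print(n,round(d['confidence'],2),P.round(1),px(cam,P).round())
E
python3 - <<'E'
from look import *
robot.movep([490,180,280],ori(-19)); robot.hold(.3); snap('wrist','w_block.png'); print(robot.observe()['t'],robot.observe()['joints'].round(2),robot.observe()['contact_force'])
pts('wrist','block'); edges('block','wrist',20)
E
```

```text
5.1333 [ 0.06  0.24 -0.55  1.81  0.14  1.13 -2.44] [0.3238007  0.48454552 0.27980783]
block 0.95 [376.7 307.7  -0.5] [257. 305.]
block 0.86 [536.1 178.7  -2.6] [307. 163.]
block 0.75 [ 7.069e+02  3.374e+02 -5.000e-01] [125.  65.]
rect 0.96 ((413.9032287597656, 271.7771911621094), (97.78194427490234, 74.62018585205078), 79.50852966308594)
[435.9 133.2  20. ]
[423.2  43.6  20. ]
[287.4  51.4  20. ]
[299.5 149.1  20. ]
```

View pics/w_deck.png

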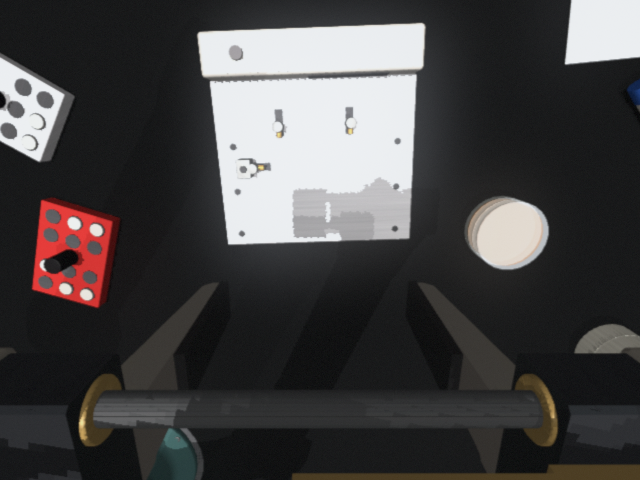

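View pics/w_block.png

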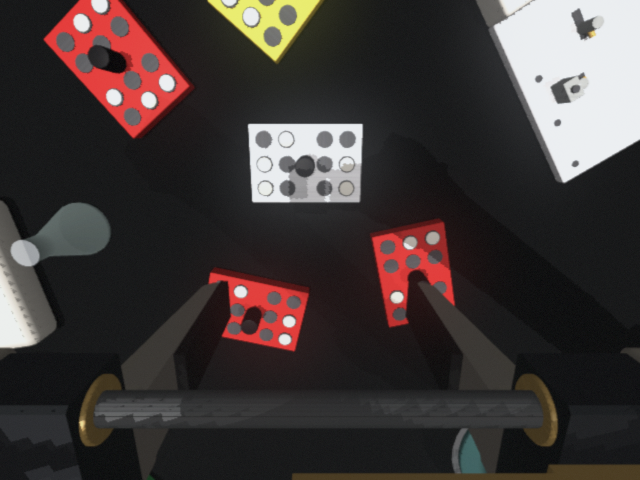

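```bash
cat >> h.py <<'E'
def bp(i,q,z):
    K=np.array(i['camera_matrix']);Rm=np.array(i['R']);C=-Rm.T@np.array(i['t'])
    v=Rm.T@np.linalg.inv(K)@[*q,1]; return C+v*(z-C[2])/v[2]
E
python3 - <<'E'
from h import *
i=viewer.camera_info('wrist'); o=robot.observe()
im=cv2.imread('pics/w_block.png')
B=[bp(i,q,20) for q in ((248,124),(362,124),(361.5,202.5),(251.5,202))]
B=np.array(B); print(B.round(1), B.mean(0).round(1)); 
for a,b in ((0,1),(3,2)): d=B[a]-B[b]; print('yaw',np.degrees(np.arctan2(-d[0],d[1])).round(2),np.linalg.norm(d))
print('knob',bp(i,(306,166),56).round(1))
# deck view camera
T0=R.from_rotvec(o['tcp_rot']).as_matrix(); T1=R.from_rotvec(ori(12)).as_matrix(); p1=np.array([499.9,-210.3,299.9])
D=T1@T0.T; Rm=np.array(i['R']); C=-Rm.T@i['t']; C1=p1+D@(C-o['tcp_pos']); R1=Rm@D.T
j=dict(camera_matrix=i['camera_matrix'],R=R1,t=-R1@C1)
im=cv2.imread('pics/w_deck.png')
Dk=np.array([bp(j,q,15) for q in ((210,80),(416,75),(410,239),(228,244))]); print(Dk.round(1),Dk.mean(0).round(1))
for a,b in ((0,1),(3,2)): d=Dk[a]-Dk[b]; print('yaw',np.degrees(np.arctan2(-d[0],d[1])).round(2),np.linalg.norm(d))
for a,b in ((0,3),(1,2)): d=Dk[a]-Dk[b]; print('yawx',np.degrees(np.arctan2(d[1],d[0])).round(2),np.linalg.norm(d))
for n,q in (('dl',(279,127)),('dr',(350.5,123)),('es',(243,169))): print(n,bp(j,q,39).round(1))
cv2.imwrite('pics/crop.png',cv2.resize(im[20:250,195:430],None,fx=3.2,fy=2.6,interpolation=cv2.INTER_CUBIC)[:600,:800])
E
```

```text
[[600.3 226.1  20. ]
 [558.2 104.1  20. ]
 [472.2 130.9  20. ]
 [516.  256.1  20. ]] [536.7 179.3  20. ]
yaw -19.03 129.0616482473828
yaw -19.28 132.62542645578048
knob [537.7 177.4  56. ]
[[ 608.7  -58.8   15. ]
 [ 663.3 -290.6   15. ]
 [ 471.6 -339.6   15. ]
 [ 414.9 -106.3   15. ]] [ 539.6 -198.8   15. ]
yaw 13.26 238.17128694678155
yaw 13.66 240.06748280765967
yawx 13.77 199.55324098615466
yawx 14.32 197.90617328257525
dl [ 574.6 -148.6   39. ]
dr [ 595.7 -227.1   39. ]
es [ 519.4 -115.5   39. ]
```

View pics/crop.png

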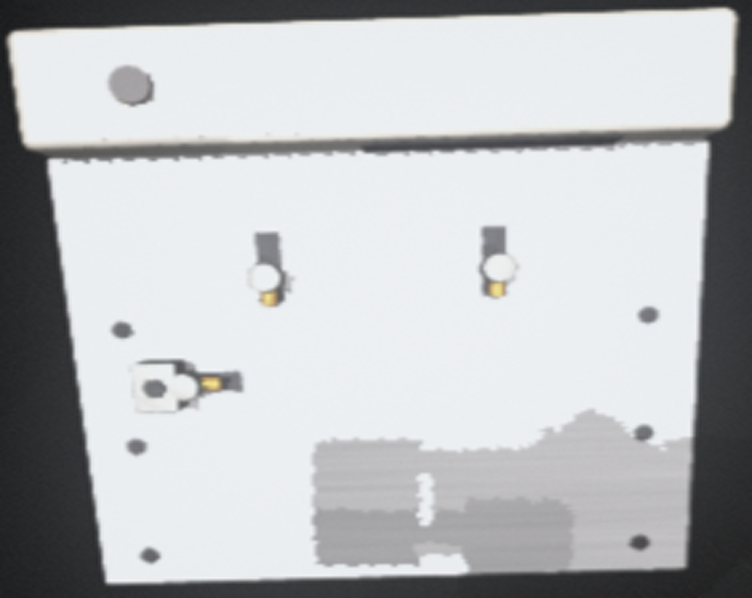

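Measured so far:
- **Deck:** about (539,-198.5), yaw about 13.6°.
- **Dowels:** both sit toward the block. The left one is about 2 mm nearer, so home yaw should be about 15°.
- **Stop:** about +4 mm.

Now I'll grasp and lift.

```bash
cat >> h.py <<'E'
def cf(n=3):
    f=[];m=[]
    for _ in range(n):
        robot.hold(.02); o=robot.observe(); f.append(o['contact_force']);m.append(o['wrist_torque'])
    return np.mean(f,0),np.mean(m,0)
E
python3 - <<'E'
from look import *
grip(0.6); robot.movep([537,178.5,100],ori(-19)); robot.servo_line([537,178.5,26.5],120)
robot.hold(.1); print('pre',cf())
grip(0,40); o=robot.observe(); print(o['t'],o['grip_width'],o['grip_force'],o['tcp_pos'].round(1),cf())
robot.servo_line([537,178.5,95],60); robot.hold(.2); o=robot.observe(); print(o['t'],o['grip_width'],o['grip_force'],cf())
snap('wrist','w_lift.png'); print(robot.observe()['tcp_pos'].round(1))
E
```

```text
pre (array([-0.21802014,  0.0618821 , -0.02657854]), array([0.04804485, 0.02182472, 0.00034531]))
8.2083 0.22760246851039878 40.00010848045349 [537.  178.5  26.5] (array([0.15324402, 0.42521231, 0.75533624]), array([ 0.05405634,  0.00750862, -0.01604179]))
9.75 0.22840244337610188 39.99911963939667 (array([-0.08951072,  0.65016843, -2.45673094]), array([0.05394729, 0.00897117, 0.00849322]))
[536.9 178.5  94.8]
```

View pics/w_lift.png

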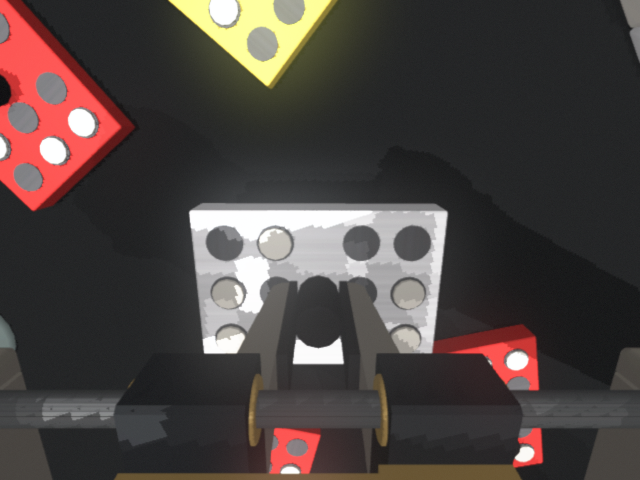

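The picture shows the block held square and level, with its front edge at row 207, columns 190–447. Next I'll transfer it and set it down on the deck.

```bash
python3 - <<'E'
from look import *
p=np.array([524.2,-212.4,0])
robot.servo_line([*p[:2],95],200,rotation=ori(15)); 
robot.servo_line([*p[:2],46],80); robot.hold(.15); f0,m0=cf(5); print(robot.observe()['t'],f0,m0)
z=46
while z>37:
    z-=.5; robot.servo_line([*p[:2],z],20); f,m=cf(2)
    if f[2]-f0[2]>1.5: break
print('z',z,f-f0,m-m0,robot.observe()['tcp_pos'].round(2),robot.observe()['t'])
snap('wrist','w_set.png'); np.savez('z.npz',f0=f0,m0=m0,z=z)
E
```

```text
12.95 [ 0.37672075 -0.04542168 -2.8842785 ] [-0.0088077   0.01806295 -0.01190672]
z 41.0 [-2.94800246  1.09103538  7.83274218] [ 0.18600872  0.50442239 -0.01148332] [ 524.31 -212.44   41.53] 15.7833
```

View pics/w_set.png

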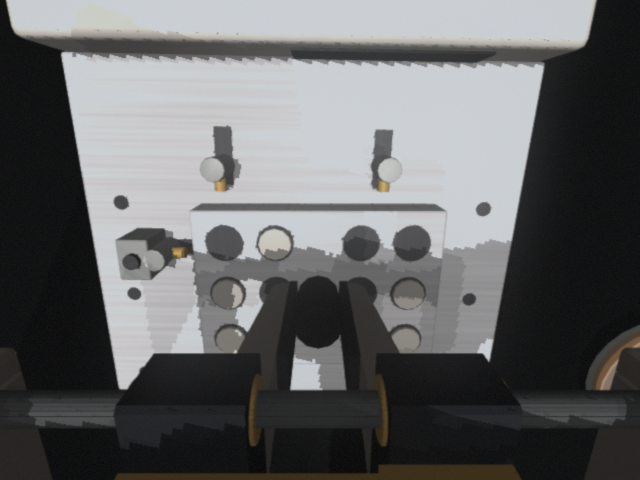

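The block is on the deck and clear of the dowels. The feelers are visible at (220,184), (384,184) and (180,252), all untouched. Now I'll slide toward the dowels with force feedback.

```bash
cat > sl.py <<'E'
from look import *
d=np.load('z.npz'); f0,m0=d['f0'],d['m0']
a=np.radians(15); u=np.array([np.cos(a),np.sin(a)]); v=np.array([-u[1],u[0]]); P0=np.array([524.2,-212.4])
def go(x,y,yaw,z=41.3,feed=20): robot.servo_line([*(P0+x*u+y*v),z],feed,rotation=ori(yaw))
def F(n=2):
    f,m=cf(n); f=f-f0; return np.array([-f[:2]@u,-f[:2]@v,f[2],(m-m0)[2]])  # push on +x, push on +y, Fz, Tz
E
python3 - <<'E'
from sl import *
go(0,0,15); print('still',F(4).round(2))
go(6,0,15,feed=25); b=F(4); print('slid6',b.round(2))
x=6
while x<22:
    x+=.3; go(x,0,15,feed=15); q=F(1); 
    if x>9: print(round(x,1),q.round(2))
    if q[0]-b[0]>4 or abs(q[3]-b[3])>.15: break
o=robot.observe(); print(o['t'],o['tcp_pos'].round(2)); snap('wrist','w_x.png')
np.save('s.npy',[x,0,15,*b])
E
```

```text
still [ 2.24 -1.3   7.87  0.01]
slid6 [ 4.06 -0.48  9.42  0.  ]
17.675 [ 529.35 -211.58   41.48]
```

```bash
python3 - <<'E'
from sl import *
x=6.3; print(F(3).round(2),robot.observe()['tcp_pos'].round(2))
z=41.3
while z<43.5:
    z+=.2; go(x,0,15,z); q=F(2); print(round(z,1),q.round(2),robot.observe()['tcp_pos'][2].round(2))
    if q[2]<4: break
go(x+1,0,15,z); print(F(3).round(2)); go(x+2,0,15,z); print(F(3).round(2),robot.observe()['tcp_pos'].round(2),robot.observe()['t'])
E
```

```text
[ 7.21 -1.4  12.66  0.05] [ 529.36 -211.54   41.49]
41.5 [ 4.99 -0.5   9.21  0.02] 41.5
41.7 [ 4.05  0.66  5.72 -0.01] 41.52
41.9 [-0.15  0.15  0.94  0.03] 41.58
[ 0.5   0.03 -0.49 -0.01]
[ 0.8  -0.44 -0.19  0.01] [ 532.27 -210.19   41.89] 19.225
```

```bash
cat >> sl.py <<'E'
class S: pass
s=S(); s.z=41.75
def step(x,y,yaw,n=1,lo=2,hi=4.5):
    go(x,y,yaw,s.z,15); q=F(n)
    if q[2]>hi: s.z+=.04
    elif q[2]<lo: s.z-=.04
    return q
E
python3 - <<'E'
from sl import *
x=8.3
for i in range(6): b=step(x+i*.2,0,15)
x+=1; print('base',b.round(2),s.z)
L=[]
while x<21:
    x+=.3; q=step(x,0,15); L.append([x,*q])
    if q[0]>6 or abs(q[3])>.12: break
print(np.round(L,2)); o=robot.observe(); print(o['t'],s.z,o['tcp_pos'].round(2)); snap('wrist','w_x.png')
np.save('s.npy',[x,0,15,s.z])
E
```

```text
base [-0.    0.25  0.18  0.01] 41.510000000000005
[[ 9.60e+00  5.20e-01 -1.35e+00 -6.00e-02  0.00e+00]
 [ 9.90e+00  9.10e-01 -2.00e-01  2.38e+00 -2.00e-02]
 [ 1.02e+01  1.83e+00 -1.60e-01  3.07e+00  1.00e-02]
 [ 1.05e+01  2.67e+00  2.60e-01  3.63e+00  0.00e+00]
 [ 1.08e+01  3.40e+00 -4.00e-01  4.49e+00  4.00e-02]
 [ 1.11e+01  3.33e+00 -3.90e-01  5.81e+00 -2.00e-02]
 [ 1.14e+01  2.91e+00 -5.00e-02  5.01e+00  5.00e-02]
 [ 1.17e+01  3.98e+00  1.23e+00  5.09e+00 -4.00e-02]
 [ 1.20e+01  2.47e+00 -2.70e-01  2.90e+00  0.00e+00]
 [ 1.23e+01  2.36e+00  3.10e-01  3.08e+00 -0.00e+00]
 [ 1.26e+01  2.13e+00  6.50e-01  3.22e+00  0.00e+00]
 [ 1.29e+01  3.54e+00  7.00e-01  2.29e+00  1.00e-02]
 [ 1.32e+01  1.41e+00 -1.30e-01  1.56e+00  3.00e-02]
 [ 1.35e+01  2.24e+00 -1.90e-01  3.43e+00  0.00e+00]
 [ 1.38e+01  3.65e+00 -2.60e-01  3.28e+00 -2.00e-02]
 [ 1.41e+01  3.15e+00 -7.10e-01  3.28e+00  2.00e-02]
 [ 1.44e+01  3.15e+00  4.00e-02  3.49e+00  2.00e-02]
 [ 1.47e+01  3.88e+00 -5.90e-01  4.61e+00 -2.00e-02]
 [ 1.50e+01  5.03e+00 -1.64e+00  6.09e+00 -2.00e-02]
 [ 1.53e+01  6.41e+00 -3.60e-01  6.22e+00  8.00e-02]]
26.1583 41.67 [ 538.19 -208.57   41.52]
```

View pics/w_x.png

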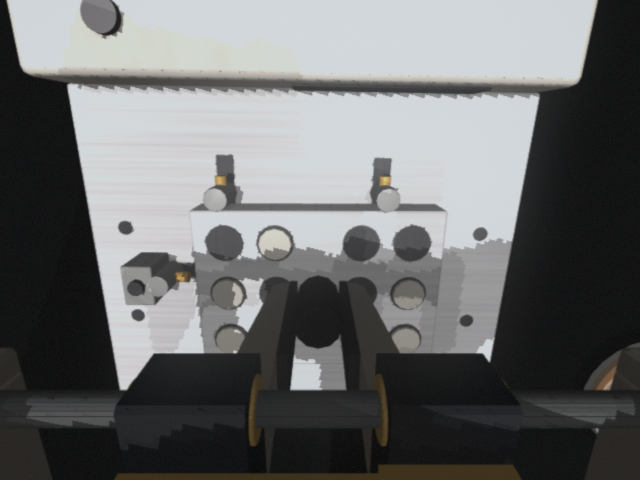

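Both dowels are about at contact: the feelers protrude behind the dowel tops at (215,200) and (388,200). Next I'll balance the yaw while pressing in x.

```bash
python3 - <<'E'
from sl import *
x,_,yaw,s.z=np.load('s.npy')
for dx in (.3,.3,.3):
    x+=dx; q=step(x,0,yaw,2,1,3.5); print(round(x,1),q.round(2),round(s.z,2))
    if q[0]>11: break
print('scan')
for yw in (16,17,15,14,13):
    q=step(x,0,yw,3,1,3.5); print(yw,q.round(2),robot.observe()['tcp_pos'].round(2))
    if abs(q[3])>.35 : print('big')
print(robot.observe()['t'],s.z,x)
E
```

```text
15.6 [ 6.83 -0.78  7.35  0.04] 41.71
15.9 [ 7.29 -0.92  7.87 -0.01] 41.75
16.2 [ 8.57 -1.53  7.38  0.02] 41.79
scan
16 [ 7.69 -1.59  7.49 -0.17] [ 538.26 -208.63   41.56]
17 [ 7.81 -1.03  7.07 -0.31] [ 538.17 -208.94   41.55]
15 [ 7.46 -0.97  6.88 -0.04] [ 538.3  -208.66   41.59]
14 [ 7.33 -1.21  6.38  0.23] [ 538.29 -208.63   41.58]
13 [ 6.96 -0.27  5.86  0.37] [ 538.29 -208.6    41.6 ]
big
28.5583 41.989999999999995 16.200000000000017
```

Both dowels are touching: Tz restores in both directions and balances at a yaw of about 15°. I'll back off slightly and slide in +y to the stop.

```bash
python3 - <<'E'
from sl import *
s.z=41.85; q=step(14.0,0,15,2,.8,2.5); print(q.round(2))
y=0;L=[]
while y<22:
    y+=.8 if y<8 else .3; q=step(14.0,y,15,1,.8,2.5); o=robot.observe()['tcp_pos'][:2]-P0; L.append([y,*q,o@u,o@v])
    if y>8 and q[1]>5.5 or q[1]>9: break
L=np.round(L,2); print(L[::3] if len(L)>25 else L); print(L[-4:]); print(robot.observe()['t'],s.z); np.save('s.npy',[14.0,y,15,s.z]); snap('wrist','w_y.png')
E
```

```text
[ 1.41 -0.44 -0.96 -0.01]
[[ 8.000e-01  1.070e+00  3.400e-01 -1.080e+00 -4.000e-02  1.434e+01
   9.000e-01]
 [ 3.200e+00  7.200e-01 -2.900e-01 -9.900e-01  3.000e-02  1.400e+01
   3.290e+00]
 [ 5.600e+00  1.190e+00 -2.000e-01  8.500e-01 -2.000e-02  1.400e+01
   5.660e+00]
 [ 8.000e+00  3.800e-01  4.700e-01  1.440e+00  3.000e-02  1.408e+01
   7.990e+00]
 [ 9.400e+00  1.190e+00  8.400e-01  1.580e+00  1.000e-02  1.405e+01
   9.280e+00]
 [ 1.030e+01  7.500e-01  8.200e-01  2.130e+00 -0.000e+00  1.403e+01
   1.035e+01]
 [ 1.120e+01  8.900e-01  1.420e+00  1.890e+00 -0.000e+00  1.406e+01
   1.121e+01]
 [ 1.210e+01  2.150e+00  1.240e+00  2.100e+00  3.000e-02  1.399e+01
   1.208e+01]
 [ 1.300e+01  1.010e+00  2.190e+00  2.400e+00 -5.000e-02  1.400e+01
   1.309e+01]
 [ 1.390e+01  9.500e-01  4.950e+00  2.270e+00 -0.000e+00  1.392e+01
   1.321e+01]
 [ 1.480e+01  2.300e-01  6.950e+00  1.020e+00 -2.000e-02  1.394e+01
   1.333e+01]]
[[13.9   0.95  4.95  2.27 -0.   13.92 13.21]
 [14.2   0.82  5.16  1.4   0.   13.87 13.3 ]
 [14.5   0.98  5.29  0.73 -0.02 13.89 13.28]
 [14.8   0.23  6.95  1.02 -0.02 13.94 13.33]]
37.1583 41.53000000000001
```

View pics/w_y.png

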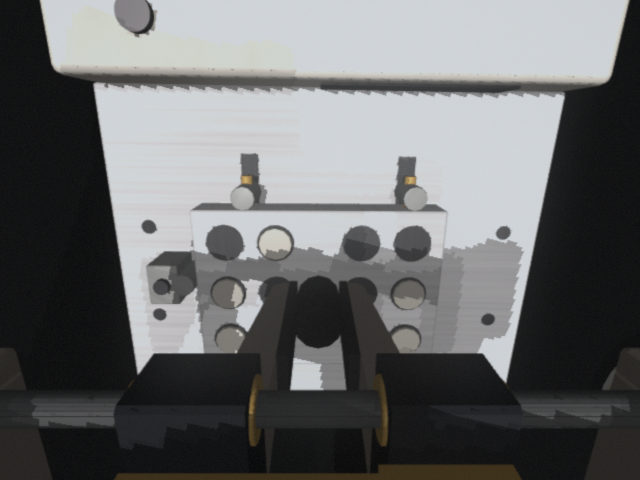

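The stop is touching at (172,278), at y ≈ 13.3. Final corner press, then ease off and release.

```bash
python3 - <<'E'
from sl import *
_,y,yaw,s.z=np.load('s.npy'); s.z+=.1
x=14.0; y=14.2; i=0
def rep(t,q): o=robot.observe(); r=o['tcp_pos'][:2]-P0; print(t,round(x,2),round(y,2),q.round(2),round(s.z,2),(r@u).round(2),(r@v).round(2),o['t'])
q=step(x,y,yaw,1,1.5,4); rep('a',q)
while i<22 and (q[0]<14 or q[1]<8.5):
    i+=1
    if q[0]<14: x+=.4
    if q[1]<8.5 and x>15.5: y+=.25
    q=step(x,y,yaw,1,1.5,4)
    if q[2]>6: s.z+=.06
    if i%3==0: rep('p',q)
    if q[0]>20 or q[1]>15: break
    if abs(q[3])>.08: yaw+=np.sign(q[3])*.3
rep('press',q); print(yaw); robot.hold(.6); q=F(5); rep('held',q)
np.save('s.npy',[x,y,yaw,s.z])
E
```

```text
a 14.0 14.2 [0.55 5.35 0.44 0.01] 41.59 13.9 13.3 37.475
p 15.2 14.2 [3.37 5.8  2.94 0.03] 41.55 14.25 13.19 38.275
p 16.4 14.95 [4.76 5.81 4.62 0.14] 41.63 14.36 13.2 39.075
p 17.6 15.7 [7.63 8.54 5.76 0.07] 41.75 14.48 13.19 39.875
p 18.8 16.2 [9.26 9.09 7.48 0.03] 42.05 14.56 13.23 40.675
p 20.0 16.45 [11.89  8.48  8.79  0.11] 42.35 14.67 13.25 41.475
p 21.2 16.95 [13.75  9.21  8.94 -0.04] 42.65 14.8 13.24 42.275
press 22.0 16.95 [15.84  8.82  9.5  -0.04] 42.85 14.88 13.28 42.8083
15.600000000000001
held 22.0 16.95 [14.81  9.56  9.57 -0.03] 42.85 14.9 13.28 43.4917
```

```bash
python3 - <<'E'
from sl import *
x,y,yaw,s.z=np.load('s.npy')
def rep(t,q): o=robot.observe(); r=o['tcp_pos'][:2]-P0; print(t,round(x,2),round(y,2),q.round(2),round(s.z,2),r@u,r@v,o['t'],R.from_rotvec(o['tcp_rot']).apply([0,0,1]).round(4))
q=F(2)
for i in range(10):
    if q[2]>5: s.z+=.12
    if q[0]<14.5: x+=.3
    if q[1]<9: y+=.2
    go(x,y,yaw,s.z,20); q=F(1)
    if q[2]<5 and q[0]>13.5: break
rep('press',q); robot.hold(.8); q=F(5); rep('held',q); snap('wrist','w_press.png')
np.save('s.npy',[x,y,yaw,s.z])
E
```

```text
press 23.2 16.95 [14.69  9.7   4.19 -0.03] 44.05 15.133191711433792 13.330037884908256 46.1917 [-0.0135 -0.0057 -0.9999]
held 23.2 16.95 [14.16 10.25  4.22 -0.02] 44.05 15.150118143441642 13.37048207429677 47.075 [-0.0135 -0.0057 -0.9999]
```

View pics/w_press.png

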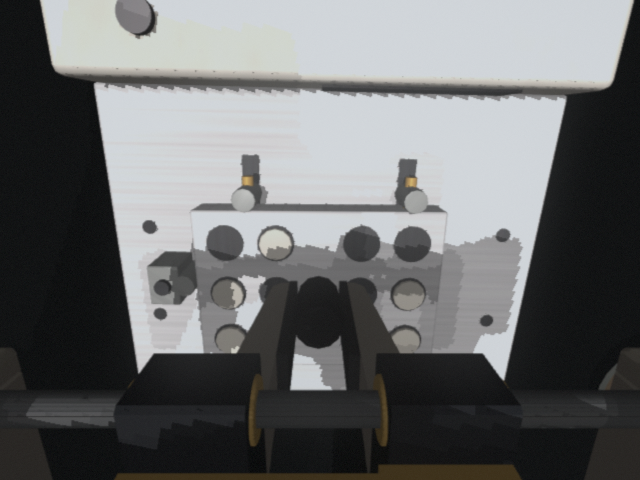

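Both feelers stay pushed back at (248,181) and (411,182), and the stop is touching. Tool tilt under load is only 0.8°. Now I'll ease the load off, keep a light bias into the corner, and release.

```bash
python3 - <<'E'
from sl import *
x,y,yaw,s.z=np.load('s.npy')
def rep(t,q): o=robot.observe(); r=o['tcp_pos'][:2]-P0; print(t,round(x,2),round(y,2),q.round(2),round(s.z,2),(r@u).round(2),(r@v).round(2),round(o['tcp_pos'][2],2),o['t'],R.from_rotvec(o['tcp_rot']).apply([0,0,1]).round(4))
q=F(2)
for i in range(20):
    if q[0]>3.5: x-=.6
    if q[1]>3.5: y-=.3
    if q[2]<4.5: s.z-=.12
    elif q[2]>7.5: s.z+=.08
    go(x,y,yaw,s.z,30); q=F(1)
    if i%3==0: rep('u',q)
    if q[0]<3.8 and q[1]<3.8 and 4<q[2]<8: break
rep('end',q); np.save('s.npy',[x,y,yaw,s.z])
E
```

```text
u 22.6 16.65 [14.08 10.76  4.66 -0.06] 43.93 15.11 13.34 42.45 47.425 [-0.0125 -0.0052 -0.9999]
u 20.8 15.75 [10.57  7.81  2.4  -0.13] 43.69 15.05 13.32 42.4 48.225 [-0.0097 -0.0038 -0.9999]
u 19.0 14.85 [ 6.67  6.39  0.36 -0.12] 43.33 14.99 13.27 42.34 49.025 [-0.0068 -0.0025 -1.    ]
u 17.2 13.95 [ 3.42  5.38 -0.56 -0.1 ] 42.97 14.85 13.21 42.23 49.825 [-0.0041 -0.0011 -1.    ]
u 16.0 13.05 [ 3.76  2.47  0.75 -0.17] 42.61 14.74 13.19 42.13 50.625 [-0.0026 -0.     -1.    ]
u 14.8 12.75 [ 2.53  2.25  0.07 -0.14] 42.25 14.71 13.15 42.18 51.425 [-5.e-04  4.e-04 -1.e+00]
u 14.2 12.75 [ 2.08 -0.52  1.47 -0.09] 41.89 14.5 13.08 41.97 52.225 [ 4.e-04  4.e-04 -1.e+00]
end 14.2 12.75 [ 2.47 -0.26  1.11 -0.04] 41.77 14.39 12.97 41.82 52.4917 [ 2.e-04  3.e-04 -1.e+00]
```

Unloading pulled the block back slightly, and Fz went low. I'll reseat it, press again, back off only partway and release from a light preload.

```bash
python3 - <<'E'
from sl import *
yaw=15.3
def rep(t,q): o=robot.observe(); r=o['tcp_pos'][:2]-P0; print(t,q.round(2),(r@u).round(2),(r@v).round(2),round(o['tcp_pos'][2],2),o['t'],round(o['grip_width'],3))
go(14.2,12.9,yaw,41.55,20); rep('seat',F(2))
for c in ((14.2,14.4,41.6),(16.4,15,41.65),(18.8,16,42.05),(20.6,16.7,42.4)):
    go(*c[:2],yaw,c[2],12); q=F(1); rep('p',q)
    if q[0]>20 or q[1]>15: break
robot.hold(.5); rep('held',F(3))
for c in ((18.8,16,41.95),(17,15.2,41.7)):
    go(*c[:2],yaw,c[2],12); rep('u',F(1))
E
```

```text
seat [ 1.22 -0.61  0.49 -0.03] 14.41 12.98 41.56 52.775 0.23
p [ 1.2   4.22 -0.35 -0.05] 14.41 13.21 41.8 53.0667 0.23
p [ 6.04  5.55  3.43 -0.01] 14.55 13.23 41.82 53.425 0.228
p [10.1   6.74  7.07 -0.  ] 14.73 13.29 41.99 53.8083 0.229
p [12.82  7.88  8.29 -0.06] 14.84 13.34 42.12 54.1417 0.23
held [13.15  8.02  8.22  0.03] 14.85 13.32 42.13 54.6917 0.23
u [10.58  5.97  7.69 -0.08] 14.8 13.3 42.01 55.025 0.232
u [ 7.16  5.82  5.01 -0.07] 14.74 13.26 41.92 55.3583 0.23
```

```bash
python3 - <<'E'
from sl import *
yaw=15.3
def rep(t,q): o=robot.observe(); r=o['tcp_pos'][:2]-P0; print(t,q.round(2),(r@u).round(2),(r@v).round(2),round(o['tcp_pos'][2],2),o['t'],round(o['grip_width'],3))
go(16.4,14.8,yaw,41.4,12); rep('u',F(2))
go(16.0,14.6,yaw,41.4,12); rep('u',F(2))
grip(.27,5); rep('slack',F(2))
grip(.45); rep('open',F(3)); snap('wrist','w_open.png')
E
```

```text
u [6.24 5.45 5.32 0.  ] 14.64 13.21 41.73 55.6417 0.231
u [ 5.6   5.03  4.9  -0.07] 14.63 13.17 41.75 55.925 0.229
slack [ 1.38  1.95  3.74 -0.05] 16.32 14.6 41.7 56.225 0.268
open [0.8  0.02 2.55 0.02] 16.16 14.92 41.35 56.7083 0.453
```

View pics/w_open.png

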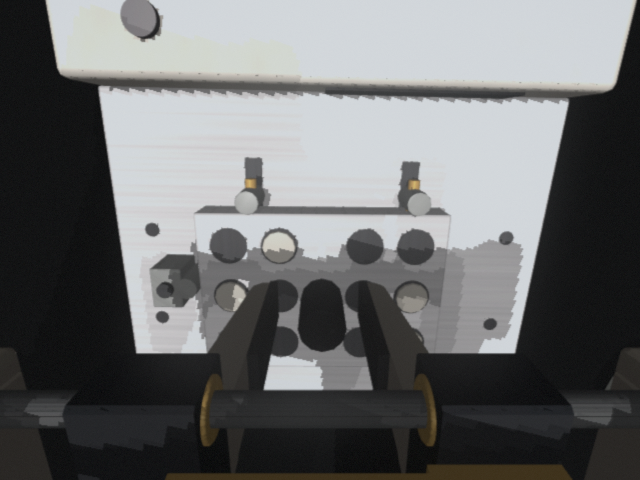

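The fingers are clear of the knob and the block is still against the dowels and the stop. I'll retreat straight up and check once more.

```bash
python3 - <<'E'
from sl import *
o=robot.observe()['tcp_pos']; robot.servo_line([o[0],o[1],95],80)
robot.servo_line([o[0]-30,o[1]-5,150],120); robot.hold(.3); im=snap('wrist'); i=viewer.camera_info('wrist')
for n,p in (('face L',(6+45,42)),): pass
print(robot.observe()['t'],cf())
cv2.imwrite('pics/fin.png',cv2.resize(im[:360,100:560],(800,600),interpolation=cv2.INTER_CUBIC)[:,:,::-1])
E
```

```text
58.6 (array([ 0.08794541, -0.45809688,  0.26934121]), array([-0.00637379, -0.01365001, -0.018924  ]))
```

View pics/fin.png

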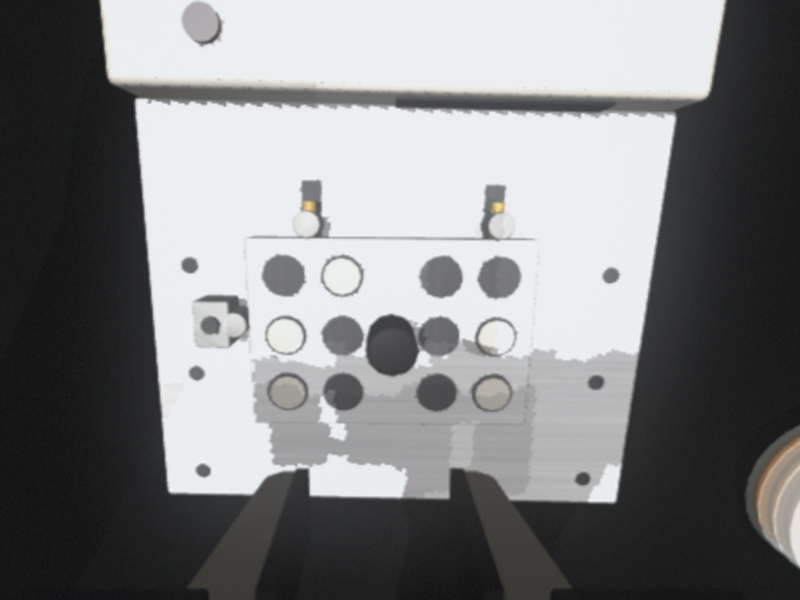

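The block sits against both dowels at (307,223) and (501,226) and the stop nose at (237,325). It is square, and the gripper is clear.

```bash
python3 -c "
from h import *
print(robot.job_done())"
```

```text
the job is handed in; nothing more can be done
None
```

The block is home against both dowels and the end stop, was pressed at about 13 N (+x) and 8 N (+y) at the wrist for about 0.5 s, then released; the job is handed in at about 59 s, but the force on each dowel and the stop was estimated, not measured.

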